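# Reset the tripped bench power unit with the hoof pick

## Robot

A 7-joint arm with a two-finger parallel gripper is mounted at the origin on the work surface. World frame = base frame: x ahead of the robot, y to its left, z up, the work surface at z = 0. Lengths are in m, angles in rad, forces in N, time in s.
With the tool pointing down it reaches from about 0.35 to 0.9 m from the base axis. Payload 19.9 kg.
Tool frame: the origin (TCP) lies on the centre line of the jaws, within the pads' length; the fingertips stand 17 mm ahead of it and the grasp point (between the pads) lies 2 mm behind it; z points along the fingers, y is the direction in which the jaws open and shut (so a half turn about z gives the same grasp; the last joint's range is limited). The gripper opens to 94 mm and grips with 3 to 60 N. Pads are 16 mm wide; open, the fingers measure 119 mm over their backs; the gripper's body (75 mm by 177 mm) begins 78 mm behind the grasp point.
Start: joints at [1.29, 0.417, -0.01, 1.614, 0.005, 1.111, -0.053], TCP at [0.148, -0.607, 0.222] pointing down, gripper open.
Joint ranges: [-2.81, 2.81], [-0.39, 2.02], [-1.27, 1.25], [0.06, 2.57], [-1.19, 4.33], [0.19, 2], [-2.82, 2.82]. Speed limits (rad/s): [1.89, 1.89, 2.39, 2.39, 3.01, 3.01, 3.01].

## Interface

Orientations are given as a unit quaternion [w, x, y, z].
In Python, from workcell import * gives the robot as it stands.
- The arm moves only by the shell command python3 -m crank 'ROWS' [OPENING]. ROWS is a JSON object of lists of equal length, an entry for each row: "delta_pos": the shift along the tool's x, y, z in m, a list of three; "roll": the turn about the tool's z in degrees. A call has 1 to 12 rows; each row is the pose to reach, as a shift and turn from the pose commanded when the call began, along the tool's axes at that moment; what a row does not reach only later rows make up. A row lasts 1/12 s, in which the tool goes at most 41.7 mm and 7.16 degrees, less where a joint would pass 70% of its speed; a pose out of reach is approached as far as the arm can. A call with a gripper value outside its range is refused whole. OPENING is the closure, from -1 (fully open) to 1 (shut), so that 0 is half open, set as the call begins (- or left out, the last holds). The fingers move at their own pace and stop on an object; the grip force is fixed at half the most. Time passes only in rows, so rows that repeat a pose let the fingers close. It gives the time, the measured TCP pose, the force and the opening at its end, in the units of the state.
- get_obs(): the state, without advancing time (a new reading comes with each control period).
- get_image(name): name is "side" or "top"; returns a dict with "frame" (400x640x3 uint8, blue, green, red), "z_map" (400x640 float32, m along the optical axis (not along the pixel's ray), 0 where there is no reading), "fx", "fy", "cx", "cy" (pixels), "k1" (the pictures are not rectified: a ray, as slopes to the right and down, at radius r is drawn at 1 + k1 r^2 times it, then the intrinsics apply), "R" (3x3) and "t" (3): a world point X has camera coordinates R X + t. Camera axes: x right, y down, z forward; pixel columns grow to the right and rows downward; lengths in m; the calibration is good to about 2 mm. A picture is of the moment at which its call begins.
- hand_in(): hands the job in, once; it reports no verdict.
The state is a dict: "time": time; "joint_positions": joint angles; "joint_velocities": joint speeds; "joint_efforts": joint torques, N m; "ee_pos": TCP position; "ee_rot": TCP orientation; "wrist_force": force on the tool from outside, world axes, zero at the start; "wrist_torque": the same for the moment, N m; "opening": finger opening in m.
Only numpy, scipy, OpenCV 4.12 (cv2) and the standard library are available. Lean on these libraries where they do the work, as an engineer would, in place of code of your own. Each camera call takes 0.05 s, during which the arm holds its last target. There are 200 camera calls.

## Task

The grey power unit on the bench has tripped. Pick up the yellow hoof pick and, reaching in under the unit's front lip, use the tip of its hook to push the hidden reset button up until it is fully home; then lay the pick down on the green mat and let go. Touch the unit only with the pick, and leave the hammer, spanner, jam jar and mug where they are.

Things in the scene. Friction and masses are not known exactly. Their poses are not given: they have to be found in the camera images.
- pick_grip (a point): Centre of the handle (bar 24 wide, 22 tall, x -70 to +50 mm) of the yellow hoof pick, a loose tool 190 mm long, about 0.12 kg. x runs along it to the hook, z is up. It rests level on brush and tail, hook up, this point 35 mm above what it rests on. Grasp across the handle from above: head and brush begin at x = 40 mm (32 wide, to x = 86, from 35 below to 11 above this point).
- hook_tip (a point): Very top of the pick's hook, a round steel rod 10 mm in diameter with a rounded end, standing straight up. 120 mm ahead of pick_grip along x and 35 mm above it; the upright part is 25 mm tall. Same axes as pick_grip.
- power_unit: Grey power unit fixed to the bench, 150 deep (x), 300 wide (y), 150 mm tall. Origin on the bench; -x is its front, facing the robot. Pedestal x = -5 to +70 mm; a head overhangs from x = -80 to 0, its flat underside 116 mm above the bench. White socket plates and the indicator on top. The reset button hangs under the head, behind the lip.
- lip (a point): Middle of the lower edge of the lip, 98 mm above the bench. The lip is a dark rim 6 mm thick hanging 18 mm below the head's underside along its front (unit x = -80 to -74 mm) and both ends (outermost 6 mm), so the pocket behind it, back to the pedestal, opens downwards only. Axes as the unit.
- pocket (a point): Middle of the pocket's ceiling (unit x = -40, y = 0, 116 mm above the bench); axes as the unit. The button, a red upright plunger 26 mm in diameter, has its axis on the line x = 0 here, anywhere from y = -75 to +75 mm: this differs each time, is not reported and must be found by touch (it does not give sideways). Tripped, it hangs 14 mm below this ceiling.
- reset_button (a joint): How far the reset button is pushed up: 0 = tripped (lower end 102 mm above the bench), 0.010 m = fully home (lower end 112 mm above the bench, a hard stop). It resists with about 3 N of friction and stays where it is left.
- indicator (a joint): White pointer on top of the unit, linked to the button: 0 = over the red field (tripped), 0.052 m towards the unit's +y = over the green field (button fully home). For looking at only.
- work_mat: Green square mat, 200 x 200 x 4 mm, fixed flat on the bench; origin at the centre of its underside, at bench height.
- hammer: Red-handled claw hammer, 300 mm long, lying on the bench; bystander.
- spanner: Steel spanner, 200 mm long, lying on the bench; bystander.
- jam_jar: Empty open glass jam jar, 70 mm across and 100 mm tall, standing; bystander. Origin at the centre of its underside.
- mug: Blue mug, 80 mm across and 90 mm tall, standing; bystander. Origin at the centre of its underside.
Mind the look-alikes: they are no part of the job. Leave any purple look-alike of the part that bears pick_grip alone.

How it is judged:
On the way:
1. the reset button is pushed fully home (at least 9 of its 10 mm) by the hoof pick (value of joint reset_button above 0.009 m and contact force between hoof_pick and power_unit above 0.5 N), for 0.05 s.
At the end, for the whole second after the job is handed in: The reset button is home (at least 9 of its 10 mm), and the hoof pick lies still and released on the green mat, the middle of its handle over the mat and less than 55 mm above the bench (value of joint reset_button above 0.009 m and x of pick_grip in the frame of work_mat between -0.1 and 0.1 m and y of pick_grip in the frame of work_mat between -0.1 and 0.1 m and height (world z) of pick_grip below 0.055 m and linear speed of hoof_pick below 0.02 m/s); the robot touches nothing.
It fails at once if the gripper or arm touches the power unit (over 1 N) (contact force between any of the fingers, the arm and power_unit above 1 N).
It fails at once if the hammer, spanner, jam jar or mug is moved by more than 30 mm (distance of any of hammer, spanner, jam_jar, mug from where it was at the start of the episode above 0.03 m).
It also fails if it takes over 64 s, if anything falls off the work surface, if the arm or the gripper's body presses on something with over 40 N, if the wrist force passes 120 N, or if a joint passes its speed limit or range.

## Working session

There is one attempt and no reset: what is moved stays moved. The work goes in short steps, Python scripts to look and compute and a shell command to move; the robot and the scene stay as the last step left them, time stands still between calls to the robot, and variables do not carry over. Pictures are saved under pics/ and viewed, about 8 in all and at most 12, crops included, and the job is handed in when it is done.

```bash
mkdir -p pics; ls
cat > h.py <<'E'
import numpy as np, cv2
from workcell import *
def ray(im,u,v):
    d=np.array([(u-im["cx"])/im["fx"],(v-im["cy"])/im["fy"]]);s=d.copy()
    for _ in range(20): s=d/(1+im["k1"]*(s@s))
    return s
def on_plane(im,u,v,z):
    s=ray(im,u,v);R=np.array(im["R"]);t=np.array(im["t"])
    c=-R.T@t;d=R.T@np.array([s[0],s[1],1]);return c+d*(z-c[2])/d[2]
def cloud(im):
    h,w=im["z_map"].shape;u,v=np.meshgrid(np.arange(w),np.arange(h))
    d=np.stack([(u-im["cx"])/im["fx"],(v-im["cy"])/im["fy"]],-1);s=d.copy()
    for _ in range(20): s=d/(1+im["k1"]*(s**2).sum(-1,keepdims=True))
    Z=im["z_map"][...,None];P=np.concatenate([s*Z,Z],-1)
    return (P-np.array(im["t"]))@np.array(im["R"])
def proj(im,X):
    c=np.array(im["R"])@np.array(X)+np.array(im["t"]);s=c[:2]/c[2];s=s*(1+im["k1"]*(s@s))
    return s[0]*im["fx"]+im["cx"],s[1]*im["fy"]+im["cy"]
E
python3 - <<'E'
from h import *
o=get_obs();print({k:np.round(v,3) for k,v in o.items()})
for n in("side","top"):
    im=get_image(n);cv2.imwrite(f"pics/{n}0.png",im["frame"]);print(n,im["fx"],im["k1"],-np.array(im["R"]).T@np.array(im["t"]))
E
```

```text
pics
{'time': np.float64(0.0), 'joint_positions': array([ 1.29 ,  0.418, -0.01 ,  1.614,  0.005,  1.111, -0.053]), 'joint_velocities': array([-0.001,  0.   ,  0.   , -0.   , -0.   , -0.001, -0.001]), 'joint_efforts': array([ 0.0000e+00, -8.5126e+01,  6.3800e-01, -4.2599e+01, -4.9000e-02,
        1.9000e-02,  0.0000e+00]), 'ee_pos': array([ 0.148, -0.607,  0.222]), 'ee_rot': array([-0.001,  0.993,  0.12 , -0.   ]), 'wrist_force': array([ 0.011, -0.955, -0.121]), 'wrist_torque': array([0.019, 0.043, 0.055]), 'opening': np.float64(0.094)}
side 477.6733552720202 -0.1083012194518362 [-0.35324478  0.93928989  1.09706372]
top 454.2752933264781 -0.10065269305134529 [0.19125752 0.0131698  1.82834052]
```

View pics/top0.png

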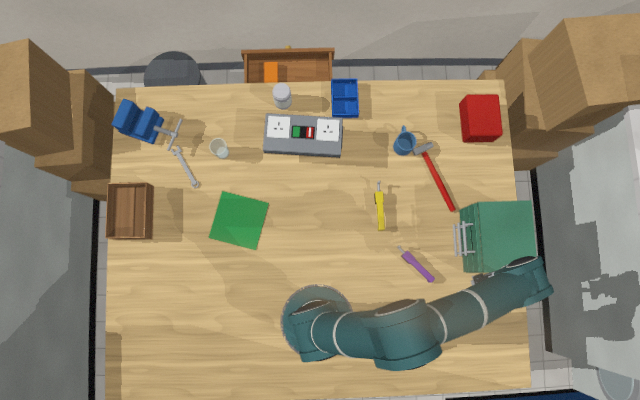

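View pics/side0.png

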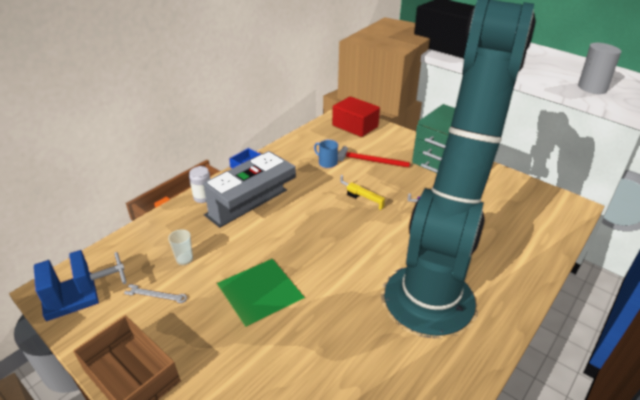

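The top view shows the yellow pick at (380,208) with its hook towards the unit. The purple look-alike is at (417,265). The unit is at (303,135), the mat at (240,220), the jar at (219,148), the mug at (404,142), the hammer at (438,180) and the spanner at (185,168). Only two things could be taken for the pick, yellow (380,208) and purple (417,265), so I choose the yellow one.

Run:
```python
from h import *
T=get_image("top");S=get_image("side")
def big(m,box=None):
    if box: 
        k=np.zeros_like(m);x0,y0,x1,y1=box;k[y0:y1,x0:x1]=1;m=m*k
    n,l,s,c=cv2.connectedComponentsWithStats(m.astype(np.uint8));i=1+np.argmax(s[1:,4]);return l==i
res={}
for n,im in(("top",T),("side",S)):
    hsv=cv2.cvtColor(im["frame"],cv2.COLOR_BGR2HSV);P=cloud(im)
    ybox=(360,175,400,240) if n=="top" else (335,170,395,215)
    y=big(((hsv[...,0]>22)&(hsv[...,0]<33)&(hsv[...,1]>190)&(hsv[...,2]>110)).astype(np.uint8),ybox)
    g=big(((hsv[...,0]>50)&(hsv[...,0]<75)&(hsv[...,1]>150)).astype(np.uint8),(150,150,320,340))
    for nm,m in(("yellow",y),("mat",g)):
        v,u=np.nonzero(m);r=cv2.minAreaRect(np.c_[u,v].astype(np.float32));q=P[m]
        print(n,nm,m.sum(),np.round(r[0],1),"z med/95",np.median(q[:,2]).round(3),np.percentile(q[:,2],95).round(3))
        zz=0.046 if nm=="yellow" else 0.004
        w=np.array([on_plane(im,a,b,zz)[:2] for a,b in zip(u,v)]);r=cv2.minAreaRect(w.astype(np.float32));print("   world rect",np.round(cv2.boxPoints(r),3).tolist(),np.round(r[0],3),np.round(r[1],3),round(r[2],1))
    # unit top by depth
    m=(abs(P[...,2]-.15)<.008)&(im["z_map"]>0)&(P[...,0]>.5)&(P[...,0]<.95)&(P[...,1]>-.2)&(P[...,1]<.35)
    m=big(m.astype(np.uint8));r=cv2.minAreaRect(P[m][:,:2].astype(np.float32));print(n,"unit",np.round(cv2.boxPoints(r),3).tolist(),np.round(r[0],3),np.round(r[1],3),round(r[2],1),np.median(P[m][:,2]).round(4))
    for nm,b in(("pickarea",ybox),):
        q=P[b[1]-8:b[3],b[0]:b[2]].reshape(-1,3);q=q[(q[:,2]>.012)];print("  non-bench pts",len(q),q.min(0).round(3),q.max(0).round(3))
        hk=q[q[:,2]>.055];print("  hook",len(hk),hk.mean(0).round(3) if len(hk) else 0)
c=T["frame"][95:245,220:420];cv2.imwrite("pics/crop1.png",cv2.resize(c,None,fx=4,fy=4,interpolation=2))
```

```text
top yellow 8 [377.1 203.4] z med/95 0.046 0.049
   world rect [[0.4429999887943268, -0.25200000405311584], [0.4440000057220459, -0.25699999928474426], [0.46399998664855957, -0.2529999911785126], [0.46299999952316284, -0.24799999594688416]] [ 0.454 -0.252] [0.02  0.006] 11.3
top mat 818 [236.6 214.8] z med/95 0.004 0.011
   world rect [[0.33000001311302185, 0.25099998712539673], [0.47999998927116394, 0.20900000631809235], [0.5249999761581421, 0.37299999594688416], [0.37599998712539673, 0.41499999165534973]] [0.428 0.312] [0.17  0.155] 74.5
top unit [[0.6269999742507935, -0.10599999874830246], [0.7789999842643738, -0.11999999731779099], [0.8059999942779541, 0.18000000715255737], [0.6539999842643738, 0.1940000057220459]] [0.717 0.037] [0.301 0.153] 84.8 0.15
  non-bench pts 318 [ 0.191 -0.323  0.012] [0.577 0.013 1.828]
  hook 16 [ 0.384 -0.159  0.725]
side yellow 262 [366.3 194.7] z med/95 0.041 0.048
   world rect [[0.32100000977516174, -0.26499998569488525], [0.49000000953674316, -0.2750000059604645], [0.49399998784065247, -0.22200000286102295], [0.3240000009536743, -0.210999995470047]] [ 0.407 -0.243] [0.054 0.17 ] 86.4
side mat 2740 [261. 290.] z med/95 0.003 0.007
   world rect [[0.28700000047683716, 0.24300000071525574], [0.46799999475479126, 0.19200000166893005], [0.5199999809265137, 0.3720000088214874], [0.33899998664855957, 0.4230000078678131]] [0.404 0.308] [0.187 0.188] 74.0
side unit [[0.625, -0.1080000028014183], [0.7860000133514404, -0.11900000274181366], [0.8059999942779541, 0.1850000023841858], [0.6460000276565552, 0.19599999487400055]] [0.716 0.039] [0.305 0.161] 86.2 0.1508
  non-bench pts 433 [-0.353 -0.534  0.012] [0.659 0.939 1.097]
  hook 23 [-0.083  0.575  0.782]
```

View pics/crop1.png

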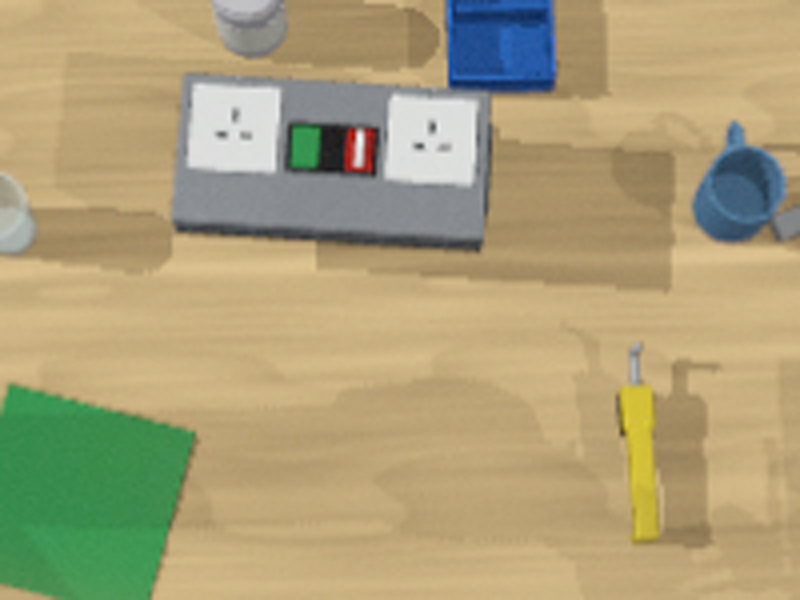

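The crop shows the yellow handle from its tail at (381.5,230) to its head at (379,192), with the steel hook at (379,182) and the indicator over red. It is the right tool. My colour thresholds were too tight, so I'll refine them once, for the pick and mat only.

Run:
```python
from h import *
T=get_image("top");S=get_image("side")
for u,v in((380,215),(378,200),(366,196),(390,225)):
    print(cv2.cvtColor(T["frame"],cv2.COLOR_BGR2HSV)[v,u],end=" ")
for n,im in(("top",T),("side",S)):
    hsv=cv2.cvtColor(im["frame"],cv2.COLOR_BGR2HSV).astype(int);P=cloud(im)
    for nm,(x0,y0,x1,y1),m,zz in(("yellow",(365,178,400,240) if n=="top" else (335,170,395,215),(hsv[...,0]>20)&(hsv[...,0]<35)&(hsv[...,1]>165),.046),
                ("mat",(190,170,290,260) if n=="top" else (200,240,320,340),(hsv[...,0]>45)&(hsv[...,0]<80)&(hsv[...,1]>110),.004)):
        k=np.zeros(m.shape,np.uint8);k[y0:y1,x0:x1]=m[y0:y1,x0:x1];k=cv2.morphologyEx(k,cv2.MORPH_CLOSE,np.ones((3,3)))
        nn,l,s,c=cv2.connectedComponentsWithStats(k);k=l==1+np.argmax(s[1:,4])
        v,u=np.nonzero(k);w=np.array([on_plane(im,a,b,zz)[:2] for a,b in zip(u,v)]);r=cv2.minAreaRect(w.astype(np.float32))
        print("\n",n,nm,k.sum(),np.round(cv2.boxPoints(r),3).tolist(),np.round(r[0],3),np.round(r[1],3),round(r[2],1),"z",np.percentile(P[k][:,2],[10,50,90]).round(3))
        if nm=="yellow" : 
            q=P[k];q=q[q[:,2]>.036];print("depth pts",q.mean(0).round(3)); r=cv2.minAreaRect(q[:,:2].astype(np.float32));print(np.round(r[0],3),np.round(r[1],3),round(r[2],1),np.round(np.linalg.svd(q[:,:2]-q[:,:2].mean(0))[2][0],3))
for p in((379,182),(379.2,186)): print("hook top",on_plane(T,*p,.065).round(3))
for p in((344,180),(342,181)): print("hook side",on_plane(S,*p,.065).round(3))
c=S["frame"][150:220,320:410];cv2.imwrite("pics/crop2.png",cv2.resize(c,None,fx=8,fy=8,interpolation=2))
```

```text
[ 26 189 205] [ 26 184 213] [ 19  93 189] [ 20 101 166] 
 top yellow 254 [[0.35100001096725464, -0.2750000059604645], [0.49900001287460327, -0.2770000100135803], [0.5, -0.24500000476837158], [0.35100001096725464, -0.24300000071525574]] [ 0.425 -0.26 ] [0.032 0.149] 89.2 z [0.037 0.045 0.05 ]
depth pts [ 0.429 -0.261  0.053]
[ 0.316 -0.167] [0.115 0.423] 49.9 [-0.993  0.117]

 top mat 2297 [[0.28600001335144043, 0.23899999260902405], [0.4740000069141388, 0.1850000023841858], [0.5270000100135803, 0.37299999594688416], [0.3400000035762787, 0.4269999861717224]] [0.407 0.306] [0.196 0.195] 74.0 z [-0.002  0.004  0.01 ]

 side yellow 352 [[0.31700000166893005, -0.26899999380111694], [0.4970000088214874, -0.28200000524520874], [0.5009999871253967, -0.2199999988079071], [0.32199999690055847, -0.2070000022649765]] [ 0.409 -0.244] [0.062 0.18 ] 85.7 z [0.021 0.041 0.048]
depth pts [ 0.418 -0.252  0.049]
[0.022 0.3  ] [0.137 1.476] 35.7 [-0.628  0.778]

 side mat 3154 [[0.28299999237060547, 0.24199999868869781], [0.47099998593330383, 0.18700000643730164], [0.5260000228881836, 0.375], [0.3370000123977661, 0.4300000071525574]] [0.404 0.309] [0.196 0.196] 73.8 z [0.    0.003 0.006]
hook top [ 0.536 -0.261  0.065]
hook top [ 0.52  -0.261  0.065]
hook side [ 0.511 -0.242  0.065]
hook side [ 0.513 -0.232  0.065]
```

View pics/crop2.png

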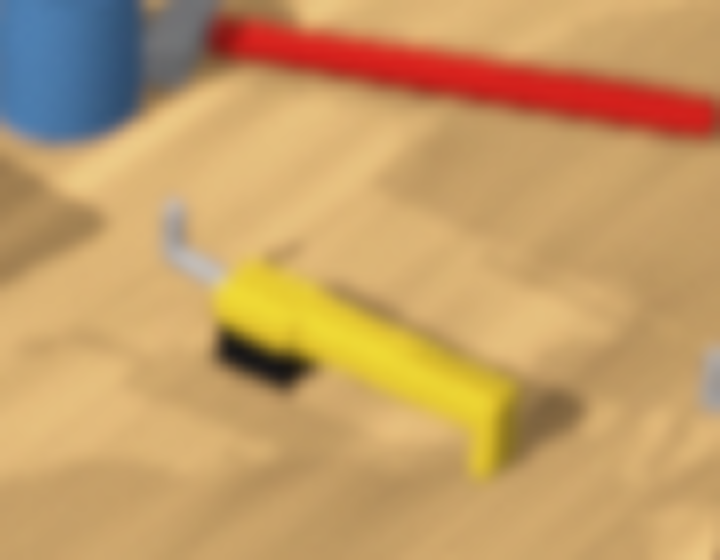

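Both views agree on the mat: centre about (0.405,0.308), yaw −16°. The pick's grip point is near (0.42,−0.26). Next I'll fit the handle's centre line and work out the first move.

```bash
cat >> h.py <<'E'
def plan(x,y,z,yaw,o=None):
    "shift in tool axes (m) and roll (deg) from measured pose to world pose; yaw = heading of tool x, deg"
    from scipy.spatial.transform import Rotation as Ro
    o=o or get_obs();q=np.array(o["ee_rot"]);M=Ro.from_quat([q[1],q[2],q[3],q[0]]).as_matrix()
    cur=np.degrees(np.arctan2(M[1,0],M[0,0]))
    d=M.T@(np.array([x,y,z])-o["ee_pos"])
    print("yaw",cur.round(2),"tilt z",M[:,2].round(4),"delta",d.round(4),"roll",round(cur-yaw,2))
def pickline(im):
    hsv=cv2.cvtColor(im["frame"],cv2.COLOR_BGR2HSV).astype(int)
    m=(hsv[...,0]>22)&(hsv[...,0]<35)&(hsv[...,1]>165)
    m=cv2.morphologyEx(m.astype(np.uint8),cv2.MORPH_OPEN,np.ones((3,3)))
    n,l,s,c=cv2.connectedComponentsWithStats(m);return l==1+np.argmax(s[1:,4])
E
python3 - <<'E'
from h import *
T=get_image("top");k=np.zeros((400,640),bool);m=pickline(T);k[178:240,365:400]=m[178:240,365:400];print(m.sum(),k.sum())
P=[]
for v in range(183,236):
    u=np.nonzero(k[v])[0]
    if len(u)>3: 
        w=on_plane(T,u.mean(),v,.046);P.append(w[:2]);print(v,len(u),w[:2].round(4),end="; ")
P=np.array(P);h=P[P[:,0]<.455];f=np.polyfit(h[:,0],h[:,1],1);print("\nslope deg",np.degrees(np.arctan(f[0])),"y at .42,.44",np.polyval(f,[.42,.44]))
f=np.polyfit(P[:,0],P[:,1],1);print("all slope deg",np.degrees(np.arctan(f[0])),"y at .42,.44",np.polyval(f,[.42,.44]),P[:,0].min(),P[:,0].max())
plan(.44,-.262,.13,3)
E
```

```text
248 248
192 8 [ 0.4993 -0.2603]; 193 8 [ 0.4953 -0.2601]; 194 8 [ 0.4912 -0.2599]; 195 8 [ 0.4872 -0.2597]; 196 8 [ 0.4831 -0.2595]; 197 8 [ 0.4791 -0.2593]; 198 8 [ 0.4751 -0.2591]; 199 8 [ 0.471  -0.2589]; 200 8 [ 0.467  -0.2587]; 201 8 [ 0.463  -0.2585]; 202 8 [ 0.4589 -0.2583]; 203 6 [ 0.4548 -0.2621]; 204 6 [ 0.4508 -0.2619]; 205 6 [ 0.4468 -0.2617]; 206 6 [ 0.4427 -0.2615]; 207 6 [ 0.4387 -0.2613]; 208 6 [ 0.4347 -0.2611]; 209 6 [ 0.4307 -0.2609]; 210 6 [ 0.4267 -0.2607]; 211 6 [ 0.4227 -0.2605]; 212 6 [ 0.4187 -0.2603]; 213 6 [ 0.4147 -0.2601]; 214 6 [ 0.4106 -0.2639]; 215 6 [ 0.4066 -0.2637]; 216 6 [ 0.4026 -0.2635]; 217 6 [ 0.3986 -0.2633]; 218 6 [ 0.3946 -0.2631]; 219 6 [ 0.3907 -0.2629]; 220 6 [ 0.3867 -0.2628]; 221 6 [ 0.3827 -0.2626]; 222 6 [ 0.3787 -0.2624]; 223 6 [ 0.3748 -0.2622]; 224 6 [ 0.3708 -0.262 ]; 225 5 [ 0.3668 -0.2638]; 226 5 [ 0.3628 -0.2636]; 227 6 [ 0.3589 -0.2614]; 228 6 [ 0.3549 -0.2612]; 229 6 [ 0.351 -0.261]; 
slope deg 0.6136844251850824 y at .42,.44 [-0.26187457 -0.26166034]
all slope deg 1.4385693486078601 y at .42,.44 [-0.26137838 -0.26087612] 0.35097523909728845 0.49934522111710905
yaw 13.74 tilt z [-1.e-04  3.e-04 -1.e+00] delta [ 0.3652 -0.2659  0.0924] roll 10.74
```

```bash
python3 -m crank '{"delta_pos":[[0.183,-0.133,0.04],[0.364,-0.267,0.09],[0.364,-0.267,0.09],[0.364,-0.267,0.09],[0.364,-0.267,0.09],[0.364,-0.267,0.09],[0.364,-0.267,0.09],[0.364,-0.267,0.09],[0.364,-0.267,0.09],[0.364,-0.267,0.09],[0.364,-0.267,0.09],[0.364,-0.267,0.09]],"roll":[6,12.2,12.2,12.2,12.2,12.2,12.2,12.2,12.2,12.2,12.2,12.2]}' -1
python3 - <<'E'
from h import *
plan(.4375,-.2613,.033,1.5)
E
```

```text
time: 1.35
ee_pos: [0.4425, -0.2546, 0.1314]
ee_rot: [-0.001, 1.0, 0.018, 0.0]
wrist_force: [0.6, 0.8, -0.5]
opening: 0.0942
yaw 2.01 tilt z [ 5.0e-04  2.6e-03 -1.0e+00] delta [-0.0053  0.0067  0.0984] roll 0.51
```

```bash
python3 -m crank '{"delta_pos":[[0,0,0],[0,0,0],[0,0,0]],"roll":[0,0,0]}'
python3 - <<'E'
from h import *
plan(.4375,-.2613,.033,1.5)
T=get_image("top");c=T["frame"][150:250,320:440];cv2.imwrite("pics/crop3.png",cv2.resize(c,None,fx=5,fy=5,interpolation=2))
E
```

```text
time: 1.6
ee_pos: [0.4379, -0.2625, 0.1326]
ee_rot: [0.0, 1.0, 0.013, -0.0]
wrist_force: [0.7, 0.0, -1.2]
opening: 0.0936
yaw 1.44 tilt z [-1.e-04 -4.e-04 -1.e+00] delta [-0.0004 -0.0012  0.0996] roll -0.06
```

Positioned within 1–2 mm. Now descend, then close.

```bash
python3 -m crank '{"delta_pos":[[0,-0.001,0.035],[0,-0.001,0.065],[0,-0.001,0.085],[0,-0.001,0.0995],[0,-0.001,0.0995],[0,-0.001,0.0995],[0,-0.001,0.0995]],"roll":[0,0,0,0,0,0,0]}' &&
python3 -m crank '{"delta_pos":[[0,0,0],[0,0,0],[0,0,0],[0,0,0],[0,0,0],[0,0,0],[0,0,0],[0,0,0]],"roll":[0,0,0,0,0,0,0,0]}' 1
```

```text
time: 2.23
ee_pos: [0.4388, -0.2611, 0.034]
ee_rot: [0.0, 1.0, 0.013, 0.0]
wrist_force: [0.3, 0.3, 0.3]
opening: 0.0936
time: 2.9
ee_pos: [0.4385, -0.2602, 0.0329]
ee_rot: [-0.0, 1.0, 0.013, -0.0]
wrist_force: [-0.1, -0.0, 0.1]
opening: 0.0438
```

```bash
python3 -m crank '{"delta_pos":[[0,0,0],[0,0,0],[0,0,0],[0,0,0],[0,0,0],[0,0,0]],"roll":[0,0,0,0,0,0]}' &&
python3 -m crank '{"delta_pos":[[0,0,-0.01],[0,0,-0.03],[0,0,-0.05],[0,0,-0.08],[0,0,-0.08],[0,0,-0.08]],"roll":[0,0,0,0,0,0]}'
python3 - <<'E'
from h import *
o=get_obs();T=get_image("top");S=get_image("side")
print({k:np.round(v,3) for k,v in o.items() if k in("ee_pos","wrist_force","wrist_torque","opening")})
a=cv2.resize(T["frame"][150:250,330:430],None,fx=4,fy=4,interpolation=2);b=cv2.resize(S["frame"][120:220,310:410],None,fx=4,fy=4,interpolation=2)
cv2.imwrite("pics/g1.png",np.hstack([a,b]))
E
```

```text
time: 3.4
ee_pos: [0.4386, -0.2603, 0.0329]
ee_rot: [-0.0, 1.0, 0.013, -0.0]
wrist_force: [0.1, -0.0, -0.9]
opening: 0.024
time: 3.9
ee_pos: [0.4393, -0.2607, 0.1147]
ee_rot: [0.001, 1.0, 0.013, 0.001]
wrist_force: [-1.0, -0.3, -2.5]
opening: 0.0235
{'ee_pos': array([ 0.439, -0.261,  0.115]), 'wrist_force': array([-0.96 , -0.341, -2.54 ]), 'wrist_torque': array([0.009, 0.069, 0.045]), 'opening': np.float64(0.023)}
```

View pics/g1.png

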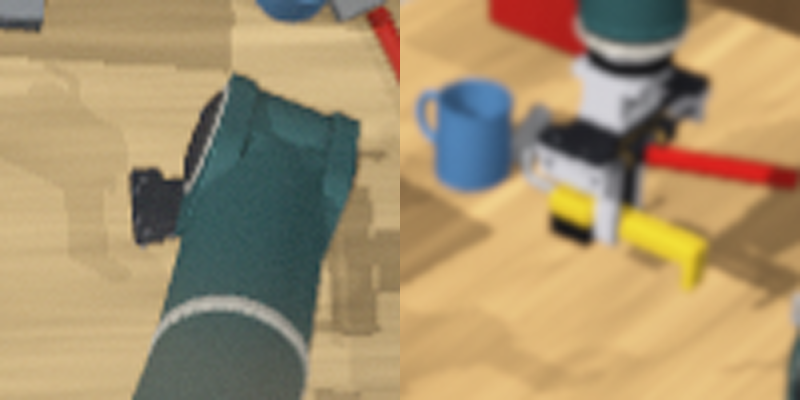

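The image shows the pick held level, with jaw opening 23.5 mm, which matches its 24 mm width. The tool is at pick x ≈ +21 mm, so the tip sits 99 mm ahead of the TCP and 37 mm above it. Next I go to a pose in front of the unit, with the tip below the lip.

```bash
cat >> h.py <<'E'
UX=np.array([.9965,-.0837]);UY=np.array([.0837,.9965]);POC=np.array([.6816,.0404]);TIP=np.array([.099,0,.037])
def tip_unit(o=None,yaw=-4.8):
    o=o or get_obs();p=np.array(o["ee_pos"]);q=o["ee_rot"];a=2*np.arctan2(q[2],q[1])
    t=p[:2]+.099*np.array([np.cos(a),np.sin(a)])-POC
    return np.array([t@UX,t@UY,p[2]+.037])
def plan_tip(px,py,z,yaw=-4.8):
    a=np.radians(yaw);w=POC+px*UX+py*UY-.099*np.array([np.cos(a),np.sin(a)]);print("tcp",w.round(4));plan(w[0],w[1],z-.037,yaw)
E
python3 - <<'E'
from h import *
plan_tip(-.08,-.1,.086)
E
```

```text
tcp [ 0.4949 -0.0443]
yaw 1.54 tilt z [-4.e-04  2.e-04 -1.e+00] delta [ 0.0624 -0.2142  0.0638] roll 6.34
```

```bash
python3 -m crank '{"delta_pos":[[0.0,-0.03,0.0],[0.01,-0.06,0.02],[0.02,-0.095,0.03],[0.03,-0.13,0.04],[0.045,-0.165,0.05],[0.055,-0.195,0.06],[0.062,-0.214,0.064],[0.062,-0.214,0.064],[0.062,-0.214,0.064],[0.062,-0.214,0.064],[0.062,-0.214,0.064]],"roll":[0,1,2,3,4,5,6.3,6.3,6.3,6.3,6.3]}'
python3 - <<'E'
from h import *
T=get_image("top");S=get_image("side");plan_tip(0,-.1,.086);print(tip_unit().round(4),np.round(get_obs()["wrist_torque"],3))
for im in(T,S):
    P=cloud(im);q=P[im["z_map"]>0];t=(q[:,:2]-POC)
    ux=t@UX;uy=t@UY
    s=(abs(uy+.1)<.2)&(q[:,2]>.1)&(ux<-.05)&(ux>-.4)
    for lo in(.1,.14,.16,.2,.25,.3,.4): 
        k=s&(q[:,2]>lo)&(q[:,2]<=lo+.05); print(lo,k.sum(),"max unit-pocket x",np.percentile(ux[k],98).round(3) if k.any() else None,end="|")
    print()
a=cv2.resize(T["frame"][90:240,240:400],(480,450),interpolation=2);b=cv2.resize(S["frame"][120:240,200:360],(320*15//10,450*8//10),interpolation=2)
b=cv2.copyMakeBorder(b,0,450-b.shape[0],0,0,0)[:, :320] if b.shape[1]>320 else b
cv2.imwrite("pics/g2.png",cv2.resize(S["frame"][110:260,190:390],(800,600),interpolation=2))
E
```

```text
time: 4.92
ee_pos: [0.4944, -0.0459, 0.0488]
ee_rot: [0.0, 0.999, -0.042, -0.0]
wrist_force: [-0.1, 1.0, -1.6]
opening: 0.0232
tcp [ 0.5746 -0.051 ]
yaw -4.85 tilt z [-1.e-04 -2.e-04 -1.e+00] delta [ 0.0801 -0.0016  0.    ] roll -0.05
[-0.0801 -0.1016  0.086 ] [-0.002  0.054  0.007]
0.1 9 max unit-pocket x -0.201|0.14 172 max unit-pocket x -0.146|0.16 159 max unit-pocket x -0.146|0.2 0 max unit-pocket x None|0.25 0 max unit-pocket x None|0.3 0 max unit-pocket x None|0.4 356 max unit-pocket x -0.138|
0.1 260 max unit-pocket x -0.154|0.14 729 max unit-pocket x -0.154|0.16 554 max unit-pocket x -0.153|0.2 254 max unit-pocket x -0.153|0.25 413 max unit-pocket x -0.16|0.3 367 max unit-pocket x -0.148|0.4 630 max unit-pocket x -0.168|
```

View pics/g2.png

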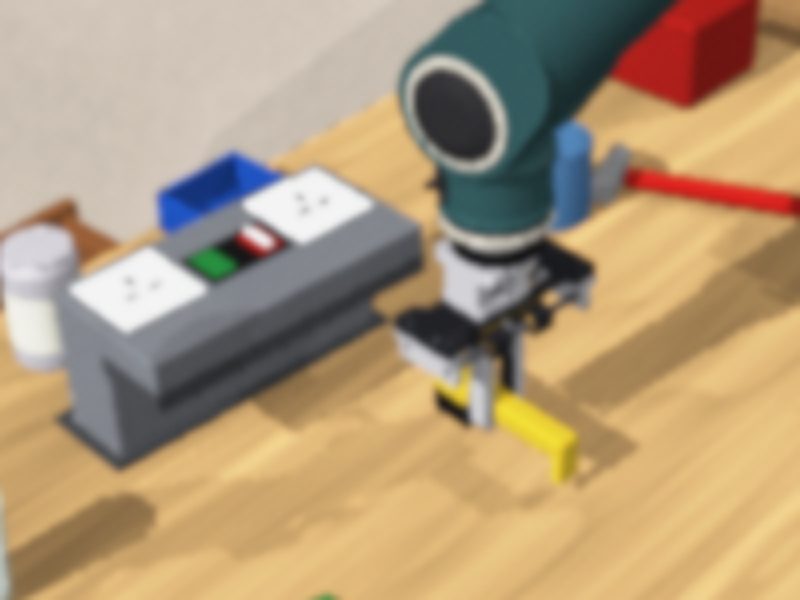

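The view (6 so far) shows the pick level in the jaws in front of the unit's right half, with the indicator still red. After an 80 mm advance the gripper body stays about 30 mm clear. Now I go in under the lip and then raise the tip to 109 mm.

```bash
cat > chk.py <<'E'
import sys,json,os
from h import *
o=get_obs();F=np.r_[o["wrist_force"],o["wrist_torque"]]
if len(sys.argv)>1: json.dump(F.tolist(),open("base.json","w"));d=F*0
else: d=F-np.array(json.load(open("base.json")))
print("t",round(float(o["time"]),2),"tip",tip_unit(o).round(4),"dF",d[:3].round(2),"dM",d[3:].round(3))
sys.exit(1 if abs(d[1])>1.8 or abs(d[5])>.2 else 0)
E
python3 -m crank '{"delta_pos":[[0.015,0,0],[0.03,0,0],[0.045,0,0],[0.06,0,0],[0.07,0,0],[0.08,0,0],[0.08,0,0],[0.08,0,0]],"roll":[0,0,0,0,0,0,0,0]}' && python3 chk.py b
python3 -m crank '{"delta_pos":[[0,0,-0.006],[0,0,-0.012],[0,0,-0.018],[0,0,-0.023],[0,0,-0.023],[0,0,-0.023]],"roll":[0,0,0,0,0,0]}' ; python3 chk.py; python3 chk.py b
```

```text
time: 5.68
ee_pos: [0.5743, -0.0519, 0.0488]
ee_rot: [-0.0, 0.999, -0.042, -0.0]
wrist_force: [0.2, -0.3, -2.0]
opening: 0.0237
t 5.68 tip [-0.0002 -0.101   0.0858] dF [ 0. -0. -0.] dM [0. 0. 0.]
time: 6.18
ee_pos: [0.5747, -0.0514, 0.0725]
ee_rot: [0.0, 0.999, -0.042, 0.0]
wrist_force: [0.1, -0.4, -1.0]
opening: 0.0237
t 6.18 tip [ 1.000e-04 -1.003e-01  1.095e-01] dF [-0.08 -0.07  0.98] dM [ 0.017 -0.044 -0.016]
t 6.18 tip [ 1.000e-04 -1.003e-01  1.095e-01] dF [ 0. -0. -0.] dM [0. 0. 0.]
```

Inside with no contact. I sweep towards +y (tool −y) in 4 mm steps with a contact check after each.

```bash
c="python3 chk.py"
python3 -m crank '{"delta_pos":[[0,-0.002,0],[0,-0.004,0],[0,-0.004,0]],"roll":[0,0,0]}' >/dev/null && $c &&
python3 -m crank '{"delta_pos":[[0,-0.002,0],[0,-0.004,0],[0,-0.004,0]],"roll":[0,0,0]}' >/dev/null && $c &&
python3 -m crank '{"delta_pos":[[0,-0.002,0],[0,-0.004,0],[0,-0.004,0]],"roll":[0,0,0]}' >/dev/null && $c &&
python3 -m crank '{"delta_pos":[[0,-0.002,0],[0,-0.004,0],[0,-0.004,0]],"roll":[0,0,0]}' >/dev/null && $c &&
python3 -m crank '{"delta_pos":[[0,-0.002,0],[0,-0.004,0],[0,-0.004,0]],"roll":[0,0,0]}' >/dev/null && $c &&
python3 -m crank '{"delta_pos":[[0,-0.002,0],[0,-0.004,0],[0,-0.004,0]],"roll":[0,0,0]}' >/dev/null && $c &&
python3 -m crank '{"delta_pos":[[0,-0.002,0],[0,-0.004,0],[0,-0.004,0]],"roll":[0,0,0]}' >/dev/null && $c &&
python3 -m crank '{"delta_pos":[[0,-0.002,0],[0,-0.004,0],[0,-0.004,0]],"roll":[0,0,0]}' >/dev/null && $c &&
python3 -m crank '{"delta_pos":[[0,-0.002,0],[0,-0.004,0],[0,-0.004,0]],"roll":[0,0,0]}' >/dev/null && $c &&
python3 -m crank '{"delta_pos":[[0,-0.002,0],[0,-0.004,0],[0,-0.004,0]],"roll":[0,0,0]}' >/dev/null && $c
```

```text
t 6.43 tip [-0.0002 -0.0956  0.1087] dF [-0.66  0.99 -0.5 ] dM [ 0.021 -0.03  -0.042]
t 6.68 tip [-1.000e-04 -9.170e-02  1.089e-01] dF [-0.87  0.4  -0.13] dM [ 0.03  -0.036 -0.04 ]
t 6.93 tip [-0.     -0.0877  0.1089] dF [ 0.34  0.3  -1.29] dM [-0.029 -0.036  0.025]
t 7.18 tip [-1.000e-04 -8.370e-02  1.089e-01] dF [-0.32  0.82 -1.05] dM [0.028 0.032 0.069]
t 7.43 tip [-0.     -0.0797  0.109 ] dF [-0.77 -0.27 -1.21] dM [ 0.034 -0.033 -0.002]
t 7.68 tip [-0.     -0.0757  0.109 ] dF [ 0.8   1.5  -1.03] dM [ 0.027 -0.035 -0.01 ]
t 7.93 tip [-0.     -0.0718  0.109 ] dF [ 0.33  0.41 -0.39] dM [ 0.012 -0.053  0.033]
t 8.18 tip [-1.00e-04 -6.77e-02  1.09e-01] dF [ 0.04  1.27 -1.11] dM [ 0.069 -0.065  0.023]
t 8.43 tip [-0.     -0.0637  0.109 ] dF [-1.35 -0.07 -0.72] dM [-0.024 -0.07  -0.051]
t 8.68 tip [-0.     -0.0597  0.109 ] dF [ 0.29  0.03 -1.51] dM [ 0.086 -0.052  0.051]
```

No contact yet. Noise is about 1 N and 0.05 N m, so I'll raise the force threshold a little and continue.

```bash
sed -i 's/>1.8 or abs(d\[5\])>.2/>2.5 or abs(d[5])>.17/' chk.py; c="python3 chk.py"
python3 -m crank '{"delta_pos":[[0,-0.002,0],[0,-0.004,0],[0,-0.004,0]],"roll":[0,0,0]}' >/dev/null && $c &&
python3 -m crank '{"delta_pos":[[0,-0.002,0],[0,-0.004,0],[0,-0.004,0]],"roll":[0,0,0]}' >/dev/null && $c &&
python3 -m crank '{"delta_pos":[[0,-0.002,0],[0,-0.004,0],[0,-0.004,0]],"roll":[0,0,0]}' >/dev/null && $c &&
python3 -m crank '{"delta_pos":[[0,-0.002,0],[0,-0.004,0],[0,-0.004,0]],"roll":[0,0,0]}' >/dev/null && $c &&
python3 -m crank '{"delta_pos":[[0,-0.002,0],[0,-0.004,0],[0,-0.004,0]],"roll":[0,0,0]}' >/dev/null && $c &&
python3 -m crank '{"delta_pos":[[0,-0.002,0],[0,-0.004,0],[0,-0.004,0]],"roll":[0,0,0]}' >/dev/null && $c &&
python3 -m crank '{"delta_pos":[[0,-0.002,0],[0,-0.004,0],[0,-0.004,0]],"roll":[0,0,0]}' >/dev/null && $c &&
python3 -m crank '{"delta_pos":[[0,-0.002,0],[0,-0.004,0],[0,-0.004,0]],"roll":[0,0,0]}' >/dev/null && $c &&
python3 -m crank '{"delta_pos":[[0,-0.002,0],[0,-0.004,0],[0,-0.004,0]],"roll":[0,0,0]}' >/dev/null && $c &&
python3 -m crank '{"delta_pos":[[0,-0.002,0],[0,-0.004,0],[0,-0.004,0]],"roll":[0,0,0]}' >/dev/null && $c &&
python3 -m crank '{"delta_pos":[[0,-0.002,0],[0,-0.004,0],[0,-0.004,0]],"roll":[0,0,0]}' >/dev/null && $c &&
python3 -m crank '{"delta_pos":[[0,-0.002,0],[0,-0.004,0],[0,-0.004,0]],"roll":[0,0,0]}' >/dev/null && $c &&
python3 -m crank '{"delta_pos":[[0,-0.002,0],[0,-0.004,0],[0,-0.004,0]],"roll":[0,0,0]}' >/dev/null && $c
```

```text
t 8.93 tip [-1.000e-04 -5.580e-02  1.089e-01] dF [-0.12  1.21  0.57] dM [-0.034 -0.002 -0.046]
t 9.18 tip [-1.000e-04 -5.180e-02  1.089e-01] dF [-0.08 -0.66 -0.42] dM [-0.017  0.037  0.   ]
t 9.43 tip [-1.00e-04 -4.77e-02  1.09e-01] dF [0.08 0.54 0.01] dM [ 0.017  0.005 -0.028]
t 9.68 tip [-1.000e-04 -4.370e-02  1.089e-01] dF [-0.59 -0.04 -0.37] dM [ 0.034 -0.016 -0.029]
t 9.93 tip [-1.000e-04 -3.970e-02  1.089e-01] dF [-0.65  0.75 -1.16] dM [0.05  0.    0.043]
t 10.18 tip [-1.00e-04 -3.57e-02  1.09e-01] dF [-0.26  0.73 -0.51] dM [-0.012 -0.047 -0.01 ]
t 10.43 tip [-1.00e-04 -3.17e-02  1.09e-01] dF [-0.04  0.94 -0.61] dM [ 0.019 -0.031  0.022]
t 10.68 tip [-1.000e-04 -2.910e-02  1.088e-01] dF [ 0.14 -6.78 -0.65] dM [-1.239  0.067 -0.652]
```

Contact: −6.8 N sideways, with M/F putting it 96 mm ahead, which matches the tip. The tip was at y ≈ −30 mm, so the button axis is at y ≈ −30+18 = −12 mm. I'll back off, lower, and move under it.

```bash
python3 -m crank '{"delta_pos":[[0,0.003,0],[0,0.005,0],[0,0.005,0.005],[0,0.005,0.013],[0,0.005,0.013],[0,-0.005,0.013],[0,-0.011,0.013],[0,-0.016,0.013],[0,-0.016,0.013],[0,-0.016,0.013]],"roll":[0,0,0,0,0,0,0,0,0,0]}'; python3 chk.py; python3 chk.py b
python3 - <<'E'
from h import *
S=get_image("side");cv2.imwrite("pics/g3.png",cv2.resize(S["frame"][110:260,180:380],(800,600),interpolation=2))
E
```

```text
time: 11.52
ee_pos: [0.5819, 0.037, 0.0591]
ee_rot: [-0.0, 0.999, -0.041, 0.0]
wrist_force: [0.0, 0.4, -1.6]
opening: 0.024
t 11.52 tip [-0.0001 -0.0115  0.0961] dF [-0.11  0.78 -0.57] dM [-0.017  0.041  0.028]
t 11.52 tip [-0.0001 -0.0115  0.0961] dF [ 0.  0. -0.] dM [0. 0. 0.]
```

View pics/g3.png

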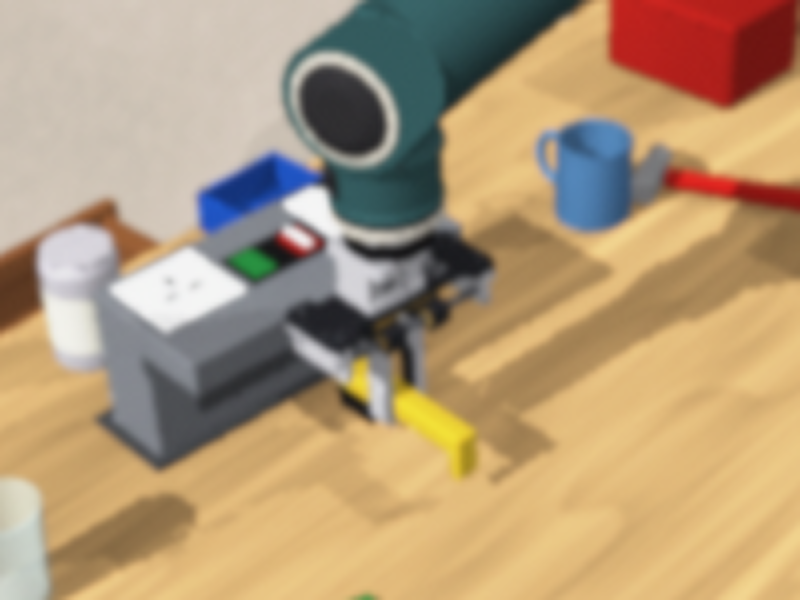

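View 7: the pick is still aligned in the jaws and the indicator is still red. Push up in steps.

```bash
c="python3 chk.py"
python3 -m crank '{"delta_pos":[[0,0,-0.003],[0,0,-0.006],[0,0,-0.009],[0,0,-0.009]],"roll":[0,0,0,0]}' >/dev/null; $c
python3 -m crank '{"delta_pos":[[0,0,-0.002],[0,0,-0.004],[0,0,-0.004]],"roll":[0,0,0]}' >/dev/null; $c
python3 -m crank '{"delta_pos":[[0,0,-0.002],[0,0,-0.003],[0,0,-0.003]],"roll":[0,0,0]}' >/dev/null; $c
```

```text
t 11.9 tip [-0.0002 -0.0126  0.1054] dF [-0.83 -1.31 -1.87] dM [ 0.017  0.369 -0.052]
t 12.15 tip [-0.0002 -0.0124  0.1092] dF [-0.87 -0.37 -3.52] dM [-0.022  0.566 -0.086]
t 12.4 tip [-0.     -0.0123  0.1121] dF [-1.32 -0.87 -3.15] dM [-0.047  0.485 -0.103]
```

```bash
c="python3 chk.py"
python3 -m crank '{"delta_pos":[[0,0,-0.001],[0,0,-0.001]],"roll":[0,0]}' >/dev/null; $c
python3 -m crank '{"delta_pos":[[0,0,-0.001],[0,0,-0.001]],"roll":[0,0]}' >/dev/null; $c
python3 - <<'E'
from h import *
S=get_image("side");cv2.imwrite("pics/g4.png",cv2.resize(S["frame"][140:240,200:320],(720,600),interpolation=2))
E
```

```text
t 12.57 tip [-1.000e-04 -1.230e-02  1.131e-01] dF [-2.08 -1.11 -2.37] dM [-0.039  0.616 -0.125]
t 12.73 tip [-0.     -0.0123  0.1141] dF [-0.72 -0.29 -3.61] dM [-0.048  0.522 -0.072]
```

View pics/g4.png

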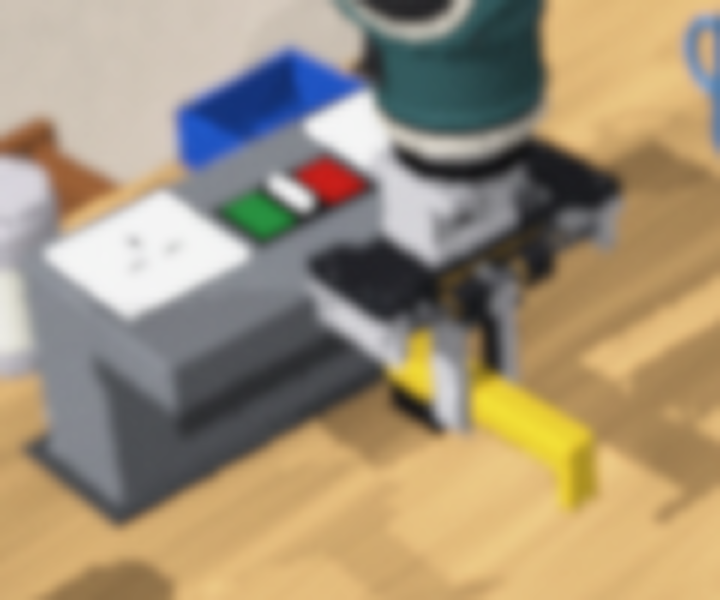

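View 8: the white pointer is now midway at crop (293,192). So the button is about half way up and the pick has tipped a few mm in the jaws. I keep raising and track the pointer numerically.

```bash
c="python3 chk.py"
cat > ptr.py <<'E'
from h import *
def loc(im):
    hsv=cv2.cvtColor(im["frame"],cv2.COLOR_BGR2HSV).astype(int);out={}
    h,w=hsv.shape[:2];u,v=np.meshgrid(np.arange(w),np.arange(h))
    k0=(u>232)&(u<266)&(v>162)&(v<184)
    H,Sx,V=hsv[...,0],hsv[...,1],hsv[...,2]
    for n,m in(("white",(Sx<70)&(V>190)),("red",((H<8)|(H>172))&(Sx>150)),("green",(H>50)&(H<80)&(Sx>120))):
        k=k0&m
        if n=="white":
            kk,l,s,c=cv2.connectedComponentsWithStats(k.astype(np.uint8))
            print([ (s[i,4],np.round(c[i],1).tolist(),((on_plane(im,*c[i],.152)[:2]-POC)@UY).round(4)) for i in range(1,kk) if s[i,4]>5])
        elif k.any(): 
            a,b=u[k].mean(),v[k].mean();print(n,k.sum(),round(a,1),round(b,1),((on_plane(im,a,b,.152)[:2]-POC)@UY).round(4))
loc(get_image("side"))
E
python3 ptr.py
python3 -m crank '{"delta_pos":[[0,0,-0.001],[0,0,-0.002],[0,0,-0.002]],"roll":[0,0,0]}' >/dev/null; $c; python3 ptr.py
python3 -m crank '{"delta_pos":[[0,0,-0.001],[0,0,-0.002],[0,0,-0.002]],"roll":[0,0,0]}' >/dev/null; $c; python3 ptr.py
```

```text
[(np.int32(65), [261.5, 167.4], np.float64(-0.0517)), (np.int32(14), [247.8, 171.5], np.float64(-0.0007)), (np.int32(43), [235.8, 180.6], np.float64(0.063))]
red 47 254.6 169.8 -0.0244
green 52 243.0 175.5 0.0266
t 13.08 tip [-1.000e-04 -1.230e-02  1.161e-01] dF [-0.81 -0.15 -3.26] dM [ 0.06   0.562 -0.043]
[(np.int32(62), [261.4, 167.1], np.float64(-0.0526)), (np.int32(16), [247.5, 172.0], np.float64(0.0019)), (np.int32(43), [235.8, 180.6], np.float64(0.063))]
red 49 254.4 169.9 -0.0238
green 50 242.9 175.6 0.0271
t 13.38 tip [-1.000e-04 -1.230e-02  1.181e-01] dF [-1.26 -1.3  -2.83] dM [ 0.068  0.595 -0.054]
[(np.int32(64), [261.5, 167.0], np.float64(-0.0532)), (np.int32(17), [246.4, 172.2], np.float64(0.0055)), (np.int32(43), [235.8, 180.6], np.float64(0.063))]
red 52 254.2 169.9 -0.0231
green 43 242.4 175.9 0.0294
```

The pick creeps in pitch under load, with about 4 mm of raise giving 1.2 mm of button travel. A quicker push should creep less. The pick's head still clears the lip by about 4 mm.

```bash
c="python3 chk.py"
python3 -m crank '{"delta_pos":[[0,0,-0.006]],"roll":[0]}' >/dev/null; $c; python3 ptr.py|head -1
python3 -m crank '{"delta_pos":[[0,0,-0.006]],"roll":[0]}' >/dev/null; $c; python3 ptr.py|head -1; python3 chk.py
```

```text
t 13.52 tip [-0.0006 -0.0124  0.1233] dF [-1.72 -0.68 -3.23] dM [ 0.071  0.742 -0.051]
[(np.int32(65), [261.5, 166.8], np.float64(-0.0541)), (np.int32(17), [246.4, 172.2], np.float64(0.0055)), (np.int32(43), [235.8, 180.6], np.float64(0.063))]
t 13.65 tip [-0.0002 -0.0123  0.1299] dF [-2.31 -0.37 -3.99] dM [ 0.071  0.614 -0.024]
[(np.int32(63), [261.4, 166.2], np.float64(-0.0564)), (np.int32(17), [246.4, 172.2], np.float64(0.0055)), (np.int32(43), [235.8, 180.6], np.float64(0.063))]
t 13.7 tip [ 0.0004 -0.0122  0.1314] dF [-0.73 -0.1  -1.35] dM [ 0.012  0.61  -0.109]
```

The quick push only slipped further: the pick is now pitched about 13° nose-down with the button at about 6 mm. The fix is to withdraw, press the pick level on the bench, and regrip across the start of the head (x ≈ +50). That cuts the lever from 99 to about 70 mm.

```bash
python3 -m crank '{"delta_pos":[[0,0,0.01],[0,0,0.02],[0,0,0.03],[0,0,0.038],[0,0,0.038],[-0.02,0,0.038],[-0.045,0,0.038],[-0.075,0,0.038],[-0.11,0,0.038],[-0.13,0,0.038],[-0.13,0,0.038],[-0.13,0,0.038]],"roll":[0,0,0,0,0,0,0,0,0,0,0,0]}'; python3 chk.py; python3 ptr.py|head -1
python3 - <<'E'
from h import *
S=get_image("side");cv2.imwrite("pics/g5.png",cv2.resize(S["frame"][130:270,200:400],(800,560),interpolation=2))
E
```

```text
time: 14.7
ee_pos: [0.4521, 0.0472, 0.0553]
ee_rot: [0.0, 0.999, -0.041, 0.0]
wrist_force: [0.3, -0.5, -1.9]
opening: 0.0237
t 14.7 tip [-0.1303 -0.0123  0.0923] dF [ 0.3  -0.93 -0.33] dM [ 0.082 -0.125 -0.017]
[(np.int32(56), [261.0, 165.3], np.float64(-0.0592)), (np.int32(17), [246.4, 172.2], np.float64(0.0055)), (np.int32(43), [235.8, 180.6], np.float64(0.063))]
```

View pics/g5.png

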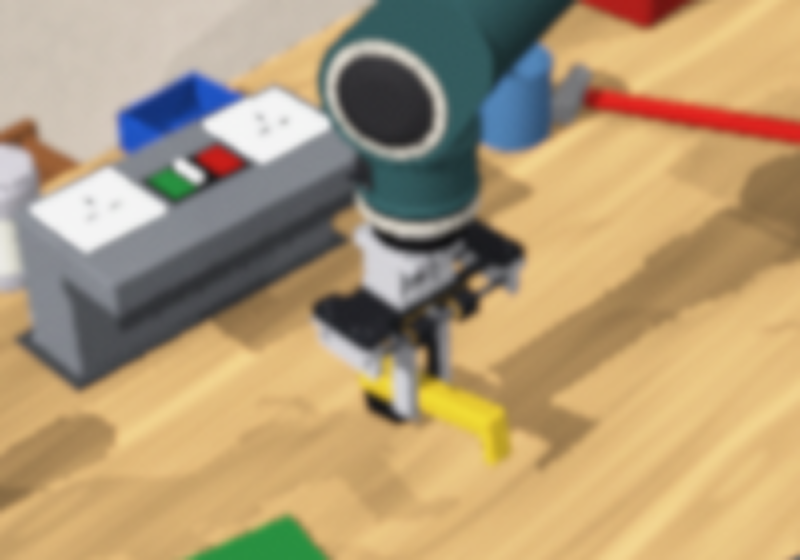

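View 9: the pick is pitched nose-down, the pointer is half way at crop (190,172), and nothing else has moved. Press it level on the bench, release, rise clear, and shift 30 mm along the pick.

```bash
python3 -m crank '{"delta_pos":[[0,0,0.006],[0,0,0.011],[0,0,0.015],[0,0,0.018],[0,0,0.020],[0,0,0.0215],[0,0,0.0215]],"roll":[0,0,0,0,0,0,0]}'; python3 chk.py
python3 -m crank '{"delta_pos":[[0,0,0],[0,0,0],[0,0,0],[0,0,0],[0,0,0],[0,0,0]],"roll":[0,0,0,0,0,0]}' -0.3; python3 chk.py b
python3 -m crank '{"delta_pos":[[0,0,-0.02],[0,0,-0.05],[0,0,-0.065],[0,0,-0.065],[0,0,-0.065]],"roll":[0,0,0,0,0]}'
python3 - <<'E'
from h import *
for n in("side","top"):
    im=get_image(n);P=cloud(im);k=pickline(im);q=P[k];a=2*np.arctan2(-.041,.999);d=np.array([np.cos(a),np.sin(a)])
    v,u=np.nonzero(k);w=np.array([on_plane(im,x,y,.046)[:2] for x,y in zip(u,v)])
    print(n,k.sum(),"along",np.percentile(w@d,[0,1,99,100]).round(4),"z",np.percentile(q[:,2],[5,50,95]).round(3),"tcp along",np.round(np.array(get_obs()["ee_pos"])[:2]@d,4))
    for lo,hi in((0,.3),(.3,.6),(.6,1)):
        s=np.quantile(w@d,[lo,hi]);j=(w@d>=s[0])&(w@d<=s[1]);print(w[j].mean(0).round(4),np.percentile(q[j][:,2],90).round(3))
E
```

```text
time: 15.38
ee_pos: [0.4521, 0.0472, 0.0327]
ee_rot: [0.0, 0.999, -0.042, -0.001]
wrist_force: [-2.1, 0.5, 0.8]
opening: 0.0239
t 15.38 tip [-0.1302 -0.0124  0.0697] dF [-2.12  0.13  2.36] dM [ 0.079  0.115 -0.044]
time: 15.88
ee_pos: [0.4523, 0.0471, 0.0334]
ee_rot: [-0.0, 0.999, -0.042, 0.0]
wrist_force: [1.1, 0.4, 0.8]
opening: 0.0592
t 15.88 tip [-0.13   -0.0124  0.0704] dF [0. 0. 0.] dM [ 0.  0. -0.]
time: 16.3
ee_pos: [0.4527, 0.0471, 0.0989]
ee_rot: [-0.0, 0.999, -0.042, 0.001]
wrist_force: [0.0, 0.5, 0.5]
opening: 0.0611
side 365 along [0.3234 0.3263 0.4923 0.498 ] z [0.014 0.042 0.048] tcp along 0.4468
[0.359  0.0691] 0.047
[0.4075 0.0594] 0.047
[0.4617 0.06  ] 0.047Traceback (most recent call last):
  File "<stdin>", line 3, in <module>
  File "h.py", line 30, in pickline
    n,l,s,c=cv2.connectedComponentsWithStats(m);return l==1+np.argmax(s[1:,4])
                                                            ~~~~~~~~~^^^^^^^^^
    return _wrapfunc(a, 'argmax', axis=axis, out=out, **kwds)
    return bound(*args, **kwds)
ValueError: attempt to get argmax of an empty sequence
```

The side view shows the pick level again (top at 47 mm along its whole length). I step aside so the top camera can measure its position before the regrip.

```bash
python3 -m crank '{"delta_pos":[[0,0.04,-0.02],[0,0.08,-0.04],[0,0.12,-0.05],[0,0.16,-0.05],[0,0.2,-0.05],[0,0.2,-0.05],[0,0.2,-0.05]],"roll":[0,0,0,0,0,0,0]}'
python3 - <<'E'
from h import *
ims={n:get_image(n) for n in("top","side")}
for n,im in ims.items():
    k=pickline(im)
    if n=="top":
        W=[]
        for v in np.unique(np.nonzero(k)[0]):
            u=np.nonzero(k[v])[0]; W.append(np.r_[on_plane(im,u.mean(),v,.046)[:2],len(u)])
        W=np.array(W);f=np.polyfit(W[:,0],W[:,1],1);print("yaw",np.degrees(np.arctan(f[0])).round(2),"x",W[[0,-1],0].round(4),"y at x .41 .46",np.polyval(f,[.41,.46]).round(4));print([(round(a,3),round(b,3),int(c)) for a,b,c in W[::2]])
T=ims["top"]["frame"];cv2.imwrite("pics/g6.png",cv2.resize(T[150:250,250:390],(700,500),interpolation=2))
E
```

```text
time: 16.98
ee_pos: [0.4347, -0.1542, 0.1474]
ee_rot: [-0.0, 0.999, -0.044, -0.001]
wrist_force: [-0.5, 1.2, 0.6]
opening: 0.0611
yaw -4.41 x [0.5112 0.3595] y at x .41 .46 [0.0494 0.0455]
[(np.float64(0.511), np.float64(0.047), 4), (np.float64(0.503), np.float64(0.041), 7), (np.float64(0.495), np.float64(0.042), 7), (np.float64(0.487), np.float64(0.044), 8), (np.float64(0.479), np.float64(0.044), 8), (np.float64(0.471), np.float64(0.044), 8), (np.float64(0.463), np.float64(0.044), 6), (np.float64(0.455), np.float64(0.046), 5), (np.float64(0.447), np.float64(0.047), 5), (np.float64(0.439), np.float64(0.047), 5), (np.float64(0.431), np.float64(0.047), 5), (np.float64(0.423), np.float64(0.049), 6), (np.float64(0.415), np.float64(0.049), 6), (np.float64(0.407), np.float64(0.049), 6), (np.float64(0.399), np.float64(0.052), 5), (np.float64(0.391), np.float64(0.052), 5), (np.float64(0.383), np.float64(0.052), 5), (np.float64(0.375), np.float64(0.052), 5), (np.float64(0.367), np.float64(0.052), 5), (np.float64(0.36), np.float64(0.052), 5)]
```

View pics/g6.png

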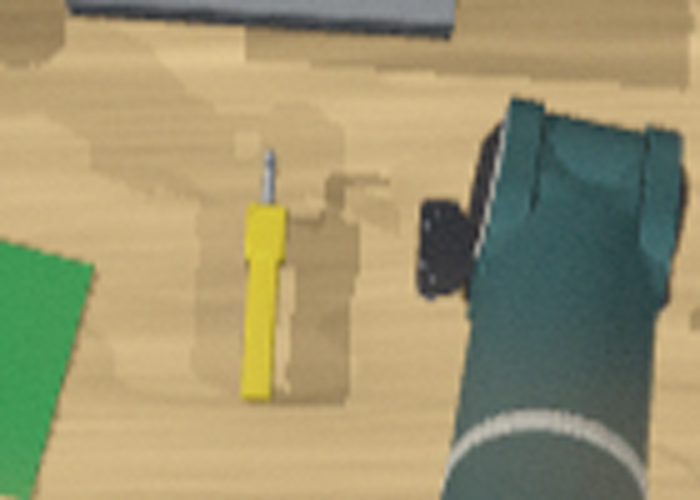

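View 10: the pick lies level, with its tail at x = 0.3575, head from 0.466 to 0.512 and yaw about −4.6°. That puts pick_grip at about (0.4265,0.048). I'll regrip at pick x = +50.

Run:
```python
from h import *
plan(.4763,.0442,.10,-4.7)
```

```text
yaw -4.74 tilt z [-1.5e-03  8.0e-04 -1.0e+00] delta [ 0.0247 -0.1983  0.0477] roll -0.04
```

```bash
python3 -m crank '{"delta_pos":[[0.005,-0.04,0],[0.01,-0.08,0],[0.015,-0.12,0],[0.02,-0.16,0.01],[0.025,-0.19,0.03],[0.025,-0.198,0.048],[0.025,-0.198,0.048],[0.025,-0.198,0.048]],"roll":[0,0,0,0,0,0,0,0]}' -0.3
python3 - <<'E'
from h import *
plan(.4763,.0442,.036,-4.7)
E
```

```text
time: 17.75
ee_pos: [0.476, 0.0442, 0.0997]
ee_rot: [0.0, 0.999, -0.04, -0.001]
wrist_force: [-0.1, -0.6, 1.1]
opening: 0.0613
yaw -4.6 tilt z [-2.7e-03  1.0e-04 -1.0e+00] delta [ 0.0005 -0.      0.0637] roll 0.1
```

```bash
python3 -m crank '{"delta_pos":[[0,0,0.02],[0,0,0.04],[0,0,0.055],[0,0,0.0637],[0,0,0.0637],[0,0,0.0637]],"roll":[0,0,0,0,0,0]}'
python3 -m crank '{"delta_pos":[[0,0,0],[0,0,0],[0,0,0],[0,0,0],[0,0,0],[0,0,0],[0,0,0],[0,0,0],[0,0,0]],"roll":[0,0,0,0,0,0,0,0,0]}' 1
sed -i 's/\.099/.070/g; s/+\.037/+.034/; s/z-\.037/z-.034/' h.py; grep -n "034\|070" h.py
python3 -m crank '{"delta_pos":[[0,0,-0.007],[0,0,-0.014],[0,0,-0.014],[0,0,-0.014]],"roll":[0,0,0,0]}'
python3 - <<'E'
from h import *
plan_tip(-.09,-.012,.086); plan_tip(-.007,-.012,.086)
S=get_image("side");k=pickline(S);q=cloud(S)[k];d=q[:,:2]@UX
for lo,hi in((0,.3),(.3,.6),(.6,1)):
    s=np.quantile(d,[lo,hi]);j=(d>=s[0])&(d<=s[1]);print("top z",np.percentile(q[j][:,2],90).round(3))
E
```

```text
time: 18.25
ee_pos: [0.4772, 0.0427, 0.0374]
ee_rot: [0.0, 0.999, -0.042, 0.0]
wrist_force: [-0.1, 0.3, 0.6]
opening: 0.0614
time: 19.0
ee_pos: [0.4772, 0.0432, 0.0371]
ee_rot: [-0.0, 0.999, -0.042, 0.0]
wrist_force: [-1.4, 1.1, 6.1]
opening: 0.0317
31:UX=np.array([.9965,-.0837]);UY=np.array([.0837,.9965]);POC=np.array([.6816,.0404]);TIP=np.array([.070,0,.037])
34:    t=p[:2]+.070*np.array([np.cos(a),np.sin(a)])-POC
35:    return np.array([t@UX,t@UY,p[2]+.034])
37:    a=np.radians(yaw);w=POC+px*UX+py*UY-.070*np.array([np.cos(a),np.sin(a)]);print("tcp",w.round(4));plan(w[0],w[1],z-.034,yaw)
time: 19.33
ee_pos: [0.4774, 0.0431, 0.0513]
ee_rot: [-0.0, 0.999, -0.042, 0.001]
wrist_force: [0.4, 0.3, -1.5]
opening: 0.0316
tcp [0.5212 0.0418]
yaw -4.76 tilt z [ 1.1e-03  1.0e-04 -1.0e+00] delta [ 0.0437 -0.0024 -0.0006] roll 0.04
tcp [0.6039 0.0349]
yaw -4.76 tilt z [ 1.1e-03  1.0e-04 -1.0e+00] delta [ 0.1267 -0.0023 -0.0005] roll 0.04
top z 0.061
top z 0.063
top z 0.062
```

The jaws hold the head (opening 31.6 mm) and the pick is level. I go in, aiming 7 mm short of the button axis (its radius is 13 mm) to keep the gripper body clear.

```bash
c="python3 chk.py"
python3 -m crank '{"delta_pos":[[0.015,-0.002,0],[0.035,-0.002,0],[0.055,-0.002,0],[0.075,-0.002,0],[0.09,-0.002,0],[0.105,-0.002,0],[0.117,-0.002,0],[0.127,-0.002,0],[0.127,-0.002,0],[0.127,-0.002,0]],"roll":[0,0,0,0,0,0,0,0,0,0]}'; $c b
python3 -m crank '{"delta_pos":[[0,0,-0.006],[0,0,-0.012],[0,0,-0.016],[0,0,-0.019],[0,0,-0.019]],"roll":[0,0,0,0,0]}' >/dev/null; $c; python3 ptr.py|head -1
python3 -m crank '{"delta_pos":[[0,0,-0.002],[0,0,-0.004],[0,0,-0.004]],"roll":[0,0,0]}' >/dev/null; $c; python3 ptr.py|head -1
```

```text
time: 20.22
ee_pos: [0.6034, 0.0345, 0.0502]
ee_rot: [-0.0, 0.999, -0.042, -0.0]
wrist_force: [-0.8, 0.2, -1.2]
opening: 0.0315
t 20.22 tip [-0.0074 -0.0124  0.0842] dF [-0.  0. -0.] dM [ 0. -0.  0.]
t 20.63 tip [-0.0068 -0.0122  0.1048] dF [ 0.76 -1.09 -0.04] dM [-0.085 -0.042  0.015]
[(np.int32(83), [261.2, 170.8], np.float64(-0.0373)), (np.int32(17), [246.4, 172.2], np.float64(0.0055)), (np.int32(43), [235.8, 180.6], np.float64(0.063))]
t 20.93 tip [-0.007  -0.0123  0.108 ] dF [ 0.08 -0.37 -0.6 ] dM [-0.071  0.023  0.001]
[(np.int32(81), [261.4, 170.5], np.float64(-0.039)), (np.int32(17), [246.4, 172.2], np.float64(0.0055)), (np.int32(43), [235.8, 180.6], np.float64(0.063))]
```

```bash
c="python3 chk.py"
python3 -m crank '{"delta_pos":[[0,0,-0.002],[0,0,-0.003],[0,0,-0.003]],"roll":[0,0,0]}' >/dev/null; $c; python3 ptr.py|head -1
python3 -m crank '{"delta_pos":[[0,0,-0.001],[0,0,-0.002],[0,0,-0.002]],"roll":[0,0,0]}' >/dev/null; $c; python3 ptr.py|head -1
python3 -m crank '{"delta_pos":[[0,0,-0.0015],[0,0,-0.0015]],"roll":[0,0]}' >/dev/null; $c; python3 ptr.py
```

```text
t 21.23 tip [-0.0074 -0.0124  0.1106] dF [ 0.75  0.15 -3.41] dM [ 0.027  0.289 -0.029]
[(np.int32(81), [261.4, 169.8], np.float64(-0.0417)), (np.int32(18), [245.8, 172.7], np.float64(0.0088)), (np.int32(43), [235.8, 180.6], np.float64(0.063))]
t 21.53 tip [-0.0073 -0.0123  0.1128] dF [-0.46 -0.23 -3.37] dM [-0.006  0.453 -0.057]
[(np.int32(79), [261.4, 169.6], np.float64(-0.0424)), (np.int32(18), [243.6, 173.9], np.float64(0.0189)), (np.int32(43), [235.8, 180.6], np.float64(0.063))]
t 21.75 tip [-0.0074 -0.0124  0.1142] dF [-0.39  0.49 -4.93] dM [0.    0.65  0.015]
[(np.int32(82), [261.4, 169.3], np.float64(-0.0436)), (np.int32(22), [242.3, 174.5], np.float64(0.0245)), (np.int32(43), [235.8, 180.6], np.float64(0.063))]
red 52 253.7 169.9 -0.0218
green 9 243.7 176.3 0.028
```

The button now follows 1:1, with the pointer close to green. I push on to the hard stop.

```bash
c="python3 chk.py"
python3 -m crank '{"delta_pos":[[0,0,-0.001],[0,0,-0.001]],"roll":[0,0]}' >/dev/null; $c; python3 ptr.py
python3 -m crank '{"delta_pos":[[0,0,-0.001],[0,0,-0.0015],[0,0,-0.0015]],"roll":[0,0,0]}' >/dev/null; $c; python3 ptr.py
python3 - <<'E'
from h import *
S=get_image("side");cv2.imwrite("pics/g7.png",cv2.resize(S["frame"][140:240,200:320],(720,600),interpolation=2))
E
```

```text
t 21.97 tip [-0.0075 -0.0124  0.1151] dF [-2.73 -0.89 -6.23] dM [-0.047  1.024 -0.068]
[(np.int32(81), [261.4, 169.0], np.float64(-0.0449)), (np.int32(22), [242.3, 174.5], np.float64(0.0245)), (np.int32(43), [235.8, 180.6], np.float64(0.063))]
red 52 253.7 169.9 -0.0218
green 9 243.7 176.3 0.028
t 22.27 tip [-0.0072 -0.0123  0.1168] dF [-3.16 -0.48 -7.42] dM [-0.013  1.127 -0.033]
[(np.int32(81), [261.4, 168.9], np.float64(-0.0455)), (np.int32(21), [242.2, 174.4], np.float64(0.0243)), (np.int32(43), [235.8, 180.6], np.float64(0.063))]
red 51 253.6 170.0 -0.0215
green 8 244.0 176.2 0.0269
```

View pics/g7.png

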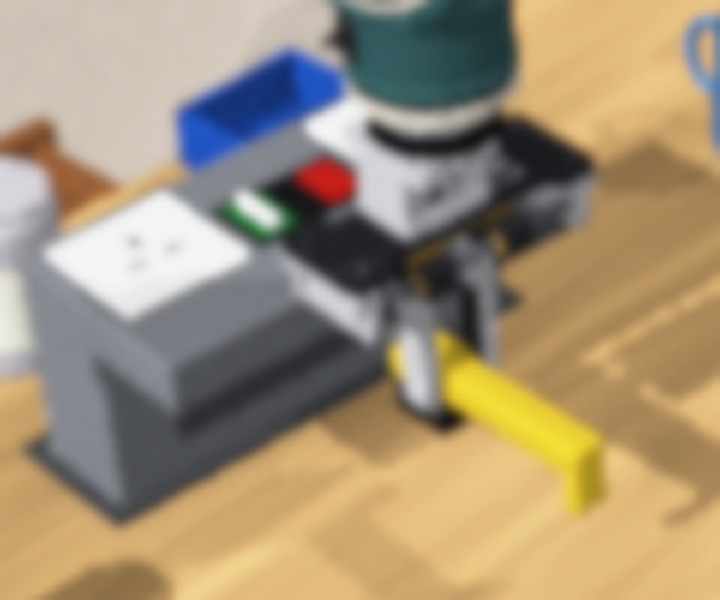

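View 11: the pointer sits in the green field at crop (258,210). It has stopped moving while the force rises to 7.4 N, so the button is on its hard stop. Now I withdraw: down, then out.

```bash
python3 -m crank '{"delta_pos":[[0,0,0.01],[0,0,0.02],[0,0,0.03],[0,0,0.033],[0,0,0.033],[-0.02,0,0.033],[-0.045,0,0.033],[-0.075,0,0.033],[-0.11,0,0.033],[-0.14,0,0.033],[-0.14,0,0.033],[-0.14,0,0.033]],"roll":[0,0,0,0,0,0,0,0,0,0,0,0]}'; python3 ptr.py
python3 - <<'E'
from h import *
plan(.455,.304,.08,-4.7)
E
```

```text
time: 23.37
ee_pos: [0.4638, 0.0463, 0.0504]
ee_rot: [0.0, 0.999, -0.041, 0.0]
wrist_force: [1.2, 0.1, -1.2]
opening: 0.0317
[(np.int32(56), [261.0, 165.3], np.float64(-0.0592)), (np.int32(22), [242.3, 174.5], np.float64(0.0245)), (np.int32(43), [235.8, 180.6], np.float64(0.063))]
red 55 254.0 170.0 -0.0223
green 7 242.3 176.3 0.0313
yaw -4.75 tilt z [ 1.6e-03  1.0e-04 -1.0e+00] delta [-0.0313 -0.256  -0.0296] roll -0.05
```

```bash
python3 -m crank '{"delta_pos":[[0,-0.01,-0.02],[-0.005,-0.04,-0.03],[-0.01,-0.08,-0.03],[-0.015,-0.12,-0.03],[-0.02,-0.16,-0.03],[-0.025,-0.2,-0.03],[-0.031,-0.235,-0.03],[-0.031,-0.256,-0.03],[-0.031,-0.256,-0.03],[-0.031,-0.256,-0.03]],"roll":[0,0,0,0,0,0,0,0,0,0]}'
python3 -m crank '{"delta_pos":[[0,0,0.015],[0,0,0.025],[0,0,0.032],[0,0,0.036],[0,0,0.038],[0,0,0.039],[0,0,0.039]],"roll":[0,0,0,0,0,0,0]}'
python3 chk.py
```

```text
time: 24.25
ee_pos: [0.4551, 0.3054, 0.0796]
ee_rot: [-0.0, 0.999, -0.041, 0.0]
wrist_force: [-0.0, -0.2, -1.8]
opening: 0.0318
time: 24.83
ee_pos: [0.4545, 0.3034, 0.0411]
ee_rot: [0.0, 0.999, -0.042, -0.0]
wrist_force: [-1.2, -0.7, 0.2]
opening: 0.0319
t 24.83 tip [-0.1784  0.2431  0.0751] dF [-0.38 -0.91  1.4 ] dM [-0.129  0.14   0.013]
```

Resting on the mat. Release, rise, step aside and check.

```bash
python3 -m crank '{"delta_pos":[[0,0,0],[0,0,0],[0,0,0],[0,0,0],[0,0,0],[0,0,0],[0,0,0]],"roll":[0,0,0,0,0,0,0]}' -0.3
python3 -m crank '{"delta_pos":[[0,0,-0.01],[0,0,-0.03],[0,0,-0.06],[0,0,-0.09],[0,0,-0.1],[0,0.04,-0.1],[0,0.08,-0.1],[0,0.12,-0.1],[0,0.16,-0.1],[0,0.19,-0.1],[0,0.19,-0.1],[0,0.19,-0.1]],"roll":[0,0,0,0,0,0,0,0,0,0,0,0]}'
python3 ptr.py
python3 - <<'E'
from h import *
T=get_image("top");S=get_image("side")
k=pickline(T);v,u=np.nonzero(k);w=np.array([on_plane(T,a,b,.05)[:2] for a,b in zip(u,v)]);q=cloud(T)[k]
print(k.sum(),"x",w[:,0].min().round(3),w[:,0].max().round(3),"y",w[:,1].mean().round(3),"z",np.percentile(q[:,2],[50,90]).round(3))
a=T["frame"][85:255,110:470];cv2.imwrite("pics/end.png",cv2.resize(a,(800,378),interpolation=2))
E
```

```text
time: 25.42
ee_pos: [0.4546, 0.3039, 0.0408]
ee_rot: [-0.0, 0.999, -0.042, -0.0]
wrist_force: [0.3, 0.4, 0.0]
opening: 0.0614
time: 26.42
ee_pos: [0.4389, 0.1132, 0.1413]
ee_rot: [0.0, 0.999, -0.043, 0.0]
wrist_force: [0.1, 1.0, 0.3]
opening: 0.0611
[(np.int32(56), [261.0, 165.3], np.float64(-0.0592)), (np.int32(21), [242.2, 174.4], np.float64(0.0243)), (np.int32(44), [235.8, 180.5], np.float64(0.0628))]
red 55 254.0 170.0 -0.0223
green 6 242.5 176.2 0.0303
264 x 0.334 0.485 y 0.304 z [0.048 0.054]
```

View pics/end.png

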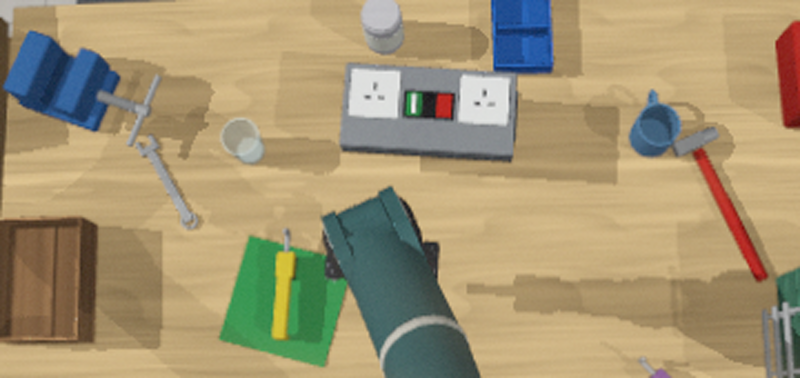

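View 12: the pick lies on the mat at crop (285,295), the pointer is in green at (412,103), the bystanders are in place, and the gripper is clear in the air.

Run:
```python
from workcell import *
print(hand_in())
```

```text
the job is handed in; nothing more can be done
None
```

The reset button is fully home, and the yellow hoof pick lies released on the green mat. I handed the job in at about 26.5 s of the 64 s allowed.

**What I did:**
- **Finding the button:** sweeping the hook sideways behind the lip touched the button when the tip was about 30 mm to the −y side of the pocket's middle. That puts the button axis at y ≈ −12 mm.
- **First push:** this failed. The pick tipped in the jaws about 13° nose-down, and the button stopped about 6 mm up.
- **Second push:** I withdrew, pressed the pick level on the bench and regripped it across the start of its head, because holding the handle let it tip. The button then went up to its hard stop.

**Last checks:**
- **Button:** at the stop, the indicator stopped moving in the green field while the push force rose to about 7 N. It was still in green after I withdrew.
- **Pick:** the middle of its handle is near (0.40, 0.30), close to the mat's centre at (0.405, 0.308). Its top is about 50 mm above the bench, which puts the handle's middle at about 39 mm.
- **Surroundings:** by eye in the last picture, the hammer, spanner, jar and mug are where they were; I did not measure them. The gripper stayed clear of the unit by my measurements, and at the end it is in the air, touching nothing.

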